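# Stack a second slide tray over drying slides on spacer sticks

### The job

So that the next layer stands clear of the slides drying on the low plate, lay one wooden spacer stick on the clear strip at each end of the plate, in the middle of the strip and along it. Then take the handled tray from the sloping stand and set it down gently, level and squarely over the plate, so that it rests on both sticks. Do not press on the slides, do not drop anything, and leave the bottle, the dish and the tube rack where they are.

Things in the scene. Friction and masses are not known exactly. Their poses are not given: they have to be found in the camera images.
- plate: Low drying plate, bare metal, fixed to the bench: 140 mm along its x, 190 mm along its y, top face 12 mm above the bench. Origin at the middle of its underside, on the bench; z up. Three glass slides (76 x 26 mm, along x) lie side by side in the middle, between y = -44 and +44 mm. The bare strip at each end of y (44 to 95 mm from the middle on either side, along x) takes a stick.
- slides: The three glass slides on the plate, part of it and fixed, 2 mm high together with their cover slips. Origin at the middle of the plate's top face.
- stick_a_center (a point): Wooden spacer stick, 130 mm long (along its x), 26 x 26 mm in section. The point is its centre, 13 mm above its underside. It starts lying across the rails of the spacer rest, underside 32 mm above the bench, 68 mm from the other stick centre to centre. The two sticks are alike and either may go to either end.
- stick_b_center (a point): The second wooden spacer stick, the same in size, with the point at its centre.
- rest: Spacer rest, white plastic, fixed: a base of 120 (x) x 130 (y) x 6 mm with two rails (12 mm thick, along y, at x = -45 and +45 mm, top 32 mm above the bench). The sticks lie across the rails along its x; below their middles is a free gap of 26 mm. Origin at the middle of its underside.
- stand: Draining stand, grey plastic, fixed: a panel of 200 mm (y) sloping at 30 degrees, its low edge towards its own -x (roughly towards the robot) with a lip that stands 9 mm above the panel, its high edge towards +x, about 101 mm above the bench. Origin at the middle of its underside on the bench. The handled tray lies on the slope against the lip.
- handle (a point): Centre of the black grip bar of the loose metal tray (0.25-0.5 kg): bar 100 mm along x, 12 thick along y, 24 tall along z, on posts at x = +-40 mm over the tray's middle. Axes are the tray's: 140 mm along x, 190 along y, 6 thick, flat underside 50 mm below the point. It starts on the stand, tipped 30 degrees: x runs up the slope, z leans to the stand's low side.
- bottle: Bystander: amber bottle, 54 mm across, 105 mm high, loose; origin at the centre of its underside.
- dish: Bystander: empty white open box, 100 x 90 x 30 mm, loose; origin at the centre of its underside.
- tubes: Bystander: white rack of capped tubes, 90 x 200 mm, 93 mm high, loose; origin at the centre of its underside.
Things that resemble listed ones, but are neither listed nor needed, are in the scene too. What is shaped like the part that bears handle but green, red or turquoise is not meant.

How it is judged:
On the way:
1. one spacer stick lies on the clear strip at each end of the plate, along the strip, and the fingers are off both, while the handled tray is not yet on them (((y of stick_a_center in the frame of plate between 0.053 and 0.085 m and x of stick_a_center in the frame of plate between -0.02 and 0.02 m and z of stick_a_center in the frame of plate between 0.021 and 0.029 m and angle between the x axis of each of stick_a_center, stick_b_center and the x axis of plate, either way round below 0.17 rad and y of stick_b_center in the frame of plate between -0.085 and -0.053 m and x of stick_b_center in the frame of plate between -0.02 and 0.02 m and z of stick_b_center in the frame of plate between 0.021 and 0.029 m) or (y of stick_a_center in the frame of plate between -0.085 and -0.053 m and x of stick_a_center in the frame of plate between -0.02 and 0.02 m and z of stick_a_center in the frame of plate between 0.021 and 0.029 m and angle between the x axis of each of stick_a_center, stick_b_center and the x axis of plate, either way round below 0.17 rad and y of stick_b_center in the frame of plate between 0.053 and 0.085 m and x of stick_b_center in the frame of plate between -0.02 and 0.02 m and z of stick_b_center in the frame of plate between 0.021 and 0.029 m)) and contact force between each of the fingers, upper and stick_a below 0.05 N and contact force between each of the fingers, upper and stick_b below 0.05 N), for 0.2 s.
At the end, for the whole second after the job is handed in: A stick flat on each end strip (centre 53-85 mm from the plate's middle along y, 20 mm along x, 0.17 rad); the tray resting on both, clear of the plate, centred within 20 mm in x and y, handle 84-92 mm above the plate's underside, level within 0.06 rad, square within 0.15 rad; at rest (((y of stick_a_center in the frame of plate between 0.053 and 0.085 m and x of stick_a_center in the frame of plate between -0.02 and 0.02 m and z of stick_a_center in the frame of plate between 0.021 and 0.029 m and angle between the x axis of each of stick_a_center, stick_b_center and the x axis of plate, either way round below 0.17 rad and y of stick_b_center in the frame of plate between -0.085 and -0.053 m and x of stick_b_center in the frame of plate between -0.02 and 0.02 m and z of stick_b_center in the frame of plate between 0.021 and 0.029 m) or (y of stick_a_center in the frame of plate between -0.085 and -0.053 m and x of stick_a_center in the frame of plate between -0.02 and 0.02 m and z of stick_a_center in the frame of plate between 0.021 and 0.029 m and angle between the x axis of each of stick_a_center, stick_b_center and the x axis of plate, either way round below 0.17 rad and y of stick_b_center in the frame of plate between 0.053 and 0.085 m and x of stick_b_center in the frame of plate between -0.02 and 0.02 m and z of stick_b_center in the frame of plate between 0.021 and 0.029 m)) and x of handle in the frame of plate between -0.02 and 0.02 m and y of handle in the frame of plate between -0.02 and 0.02 m and z of handle in the frame of plate between 0.084 and 0.092 m and angle between handle's own z axis and vertical below 0.06 rad and angle between the x axis of handle and the x axis of plate, either way round below 0.15 rad and contact force between upper and stick_a above 0.2 N and contact force between upper and stick_b above 0.2 N and linear speed of each of upper, stick_a, stick_b below 0.02 m/s and contact force between upper and plate below 0.05 N); the robot touches nothing.
It fails at once if the slides are pressed (over 2 N) by anything (contact force between slides and anything else above 2 N).
It fails at once if the handled tray or a stick is dropped (moves faster than 0.5 m/s, about 13 mm of fall, out of the fingers) ((contact force between the fingers and upper below 0.05 N and linear speed of upper above 0.5 m/s) or (contact force between the fingers and stick_a below 0.05 N and linear speed of stick_a above 0.5 m/s) or (contact force between the fingers and stick_b below 0.05 N and linear speed of stick_b above 0.5 m/s)).
It fails at once if the bottle, the dish or the tube rack is moved by more than 20 mm (distance of any of bottle, dish, tubes from where it was at the start of the episode above 0.02 m).
It also fails if it takes over 72 s, if anything falls off the work surface, if the arm or the gripper's body presses on something with over 40 N, if the wrist force passes 120 N, or if a joint passes its speed limit or range.

### The arm

A 6-joint arm with a two-finger parallel gripper is mounted at the origin on the work surface. World frame = base frame: x ahead of the robot, y to its left, z up, the work surface at z = 0. Lengths are in m, angles in rad, forces in N, time in s.
With the tool pointing down it reaches from about 0.35 to 0.85 m from the base axis. Payload 8.1 kg.
Tool frame: the origin (TCP) lies midway between the tips of the shut fingers; the grasp point (between the pads) lies 19 mm behind it (robot.grip_point_offset is the distance from the TCP to the grasp point, in m); z points along the fingers, y is the line along which they close (so a half turn about z gives the same grasp; the last joint's range is limited). The gripper opens to 93 mm and grips with 3 to 60 N. Pads are 15 mm wide; open, the fingers measure 128 mm over their backs; the gripper's body (75 mm by 188 mm) begins 65 mm behind the grasp point.
Start: joints at [1.104, 0.13, 1.488, -0, 1.523, -0.085], TCP at [0.224, 0.557, 0.219] pointing down, gripper open.
Joint ranges: [-2.96, 2.96], [-0.89, 2.26], [0.02, 2.5], [-1.34, 4.48], [0, 2.73], [-2.66, 2.66]. Speed limits (rad/s): [2.39, 2.39, 2.79, 3.14, 3.14, 3.14].

### API

Orientations are given as a rotation vector (axis times angle).
In Python, from plant import robot, read_camera, job gives the robot as it stands.
- The arm moves only by the shell command python3 -m inch 'ROWS' [FORCE]. ROWS is JSON, one flat list of numbers, 5 for each row, row after row: the shift along the world's x, y, z in mm, then the turn about the world's z in degrees, then the opening in per cent of the stroke, from 0 (shut) to 100 (fully open). In form: [dx, dy, dz, yaw, hand, dx, dy, dz, yaw, hand, ...]. A call has 1 to 10 rows; each row is the pose to reach, as a shift and turn from the pose commanded when the call began; what a row does not reach only later rows make up. A row lasts 1/12 s, in which the tool goes at most 41.7 mm and 7.16 degrees, less where a joint would pass 70% of its speed; a pose out of reach is approached as far as the arm can. A call with a gripper value outside its range is refused whole. The fingers move at their own pace and stop on an object; FORCE is the grip in N (left out, the last holds). Time passes only in rows, so rows that repeat a pose let the fingers close. It gives the time, the measured TCP pose, the force, the opening and the grip force at its end, in the units of the state.
- robot.read_state(): the state, without advancing time (a new reading comes with each control period).
- read_camera(name): name is "side" or "top"; returns a dict with "image" (384x512x3 uint8, blue, green, red), "K" (3x3 intrinsics, pixels), "D" ([k1, k2, p1, p2, k3] as OpenCV has them; the pictures are not rectified), "extrinsics" (4x4, takes a point from world to camera coordinates). Camera axes: x right, y down, z forward; pixel columns grow to the right and rows downward; lengths in m; the calibration is good to about 2 mm. A picture is of the moment at which its call begins. There is no depth.
- job.close_job(): hands the job in; it is judged then, once.
The state is a dict: "t": time; "q": joint angles; "dq": joint speeds; "joint_torque": joint torques, N m; "tool_pos": TCP position; "orientation": TCP orientation; "force": force on the tool from outside, world axes, zero at the start; "wrist_torque": the same for the moment, N m; "opening": finger opening in m; "gripper_force": force on a finger pad.
Only numpy, scipy, OpenCV 4.12 (cv2) and the standard library are available. Lean on these libraries where they do the work, as an engineer would, in place of code of your own. Each camera call takes 0.05 s, during which the arm holds its last target. There are 200 camera calls.

## Working session

There is one attempt and no reset: what is moved stays moved. The work goes in short steps, Python scripts to look and compute and a shell command to move; the robot and the scene stay as the last step left them, time stands still between calls to the robot, and variables do not carry over. Pictures are saved under pics/ and viewed, at most 10 in all, crops included, and the job is handed in when it is done.

```bash
ls; mkdir -p pics
python3 - <<'E'
from plant import robot, read_camera
import cv2,numpy as np
for n in("side","top"):
    c=read_camera(n);cv2.imwrite(f"pics/{n}0.png",c["image"]);print(n,c["K"],c["D"],np.round(c["extrinsics"],4).tolist())
s=robot.read_state();print(s)
E
```

```text
pics
side [[349.69747723   0.         250.40450896]
 [  0.         349.69747723 196.68085724]
 [  0.           0.           1.        ]] [-0.09876913  0.          0.          0.          0.        ] [[0.9947, -0.1018, 0.011, -0.5017], [-0.0697, -0.7519, -0.6556, 0.2065], [0.075, 0.6514, -0.755, 0.9375], [0.0, 0.0, 0.0, 1.0]]
top [[455.19156256   0.         254.88073181]
 [  0.         455.19156256 187.8092235 ]
 [  0.           0.           1.        ]] [-0.17302708  0.          0.          0.          0.        ] [[-0.0092, -0.9999, 0.0073, 0.1156], [-0.9966, 0.0086, -0.0818, 0.5352], [0.0817, -0.008, -0.9966, 1.4577], [0.0, 0.0, 0.0, 1.0]]
{'t': 0.1, 'q': array([ 1.10358476e+00,  1.31053474e-01,  1.48914857e+00,  2.64997501e-05,
        1.52300037e+00, -8.53972180e-02]), 'dq': array([-0.00046152, -0.001847  , -0.00262401,  0.00039303,  0.00078291,
        0.00092373]), 'joint_torque': array([ 1.30759938e-03, -5.61347902e+01, -4.93093228e+01,  7.70503096e-02,
        2.93080334e-02,  1.10718645e-06]), 'tool_pos': array([0.2233051 , 0.55635842, 0.21772354]), 'orientation': array([-5.96029800e-01, -3.08406031e+00,  2.42099256e-03]), 'force': array([-0.43024195, -0.81532918, -0.7238826 ]), 'wrist_torque': array([0.08182721, 0.02012058, 0.06496838]), 'gripper_force': 0.0, 'opening': 0.0926281597058939}
```

View pics/top0.png

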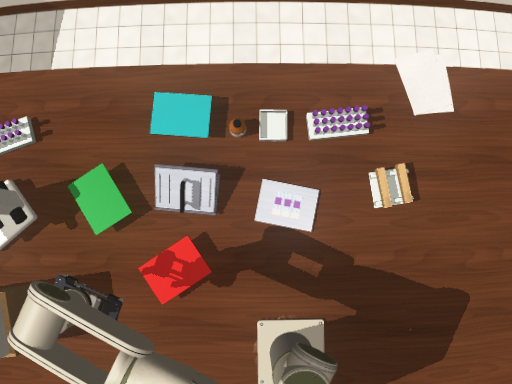

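View pics/side0.png

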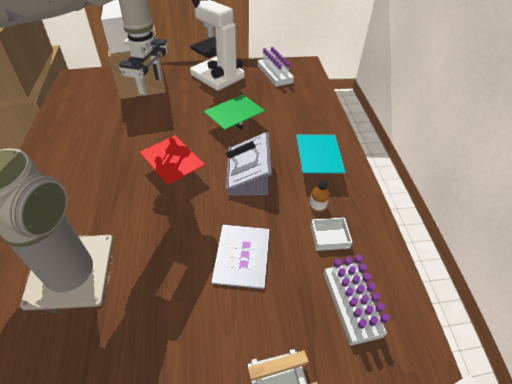

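The top view shows the plate at about (287,205), the rest with its two sticks at about (391,186), and the tray on the stand at about (187,190), with its black bar at about (183,195). In the side view the bar is at about (240,148) and the plate at (242,257). Next I measure these.

```bash
cat > h.py <<'E'
import cv2,numpy as np
from plant import robot, read_camera
def ray(c,uv):
    n=cv2.undistortPoints(np.array(uv,float).reshape(-1,1,2),c["K"],np.array(c["D"]))[:,0]
    E=np.array(c["extrinsics"]);R,t=E[:3,:3],E[:3,3]
    return -R.T@t,np.c_[n,np.ones(len(n))]@R
def onplane(c,uv,z):
    o,d=ray(c,uv);return o+d*((z-o[2])/d[:,2])[:,None]
def tri(c1,p1,c2,p2):
    o,d=ray(c1,[p1]);q,e=ray(c2,[p2]);d,e=d[0],e[0]
    s=np.linalg.lstsq(np.c_[d,-e],q-o,rcond=None)[0];a,b=o+s[0]*d,q+s[1]*e
    return (a+b)/2,np.linalg.norm(a-b)
def blobs(m,box,amin=40):
    x0,y0,x1,y1=box;k=np.zeros_like(m);k[y0:y1,x0:x1]=m[y0:y1,x0:x1]
    cs=cv2.findContours(k,cv2.RETR_EXTERNAL,cv2.CHAIN_APPROX_NONE)[0]
    return [c for c in cs if cv2.contourArea(c)>amin]
def rect(c,k,z):
    "min-area rectangle of a contour after casting it to height z: centre, long-axis angle, sizes (mm)"
    P=onplane(c,k[:,0],z)[:,:2]*1000
    (x,y),(w,h),a=cv2.minAreaRect(P.astype(np.float32))
    if w<h:w,h,a=h,w,a+90
    return np.round([x,y,w,h,(a+90)%180-90],1)
E
python3 - <<'E'
from h import *
T=read_camera("top");S=read_camera("side")
for n,c,bp,bs,bb in(("top",T,(245,170,330,240),(360,155,420,215),(172,170,200,220)),("side",S,(205,215,280,295),(240,345,320,384),(222,135,262,165))):
    hsv=cv2.cvtColor(c["image"],cv2.COLOR_BGR2HSV)
    w=((hsv[...,1]<60)&(hsv[...,2]>150)).astype(np.uint8)*255
    for k in blobs(cv2.morphologyEx(w,cv2.MORPH_CLOSE,np.ones((9,9))),bp,500):print(n,"plate",rect(c,k,.012))
    w=cv2.inRange(hsv,(8,80,140),(25,255,255))
    for k in blobs(w,bs):print(n,"stick",rect(c,k,.058),k[:,0].mean(0))
    w=cv2.inRange(hsv,(0,0,0),(180,255,55))
    for k in blobs(w,bb,15):print(n,"bar",rect(c,k,.12),k[:,0].mean(0),cv2.boundingRect(k))
a=T["image"][160:225,145:225];b=S["image"][125:205,215:285];p=T["image"][155:215,360:420]
f=lambda i:cv2.resize(i,(390,290),interpolation=cv2.INTER_CUBIC)
cv2.imwrite("pics/c1.png",np.vstack([np.hstack([f(a),f(b)]),np.hstack([f(p),f(S["image"][340:384,240:320])])]))
E
```

```text
top plate [480.2   8.7 190.  140.5  78.2]
top stick [ 532.  -302.5  130.3   32.    10.2] [383.35483871 187.61290323]
top stick [ 545.5 -370.5  130.4   34.7   10.3] [403.64893617 182.95744681]
top bar [503.7 333.3  88.6   9.2  -2. ] [182.  196.5] (180, 182, 5, 30)
side plate [480.    7.3 192.7 140.5  78.6]
side stick [ 532.8 -306.6  130.7   29.5   10.8] [277.15942029 365.25362319]
side bar [505.  320.4  99.2  24.7  27.6] [240.20338983 149.55932203] (226, 142, 29, 16)
```

View pics/c1.png

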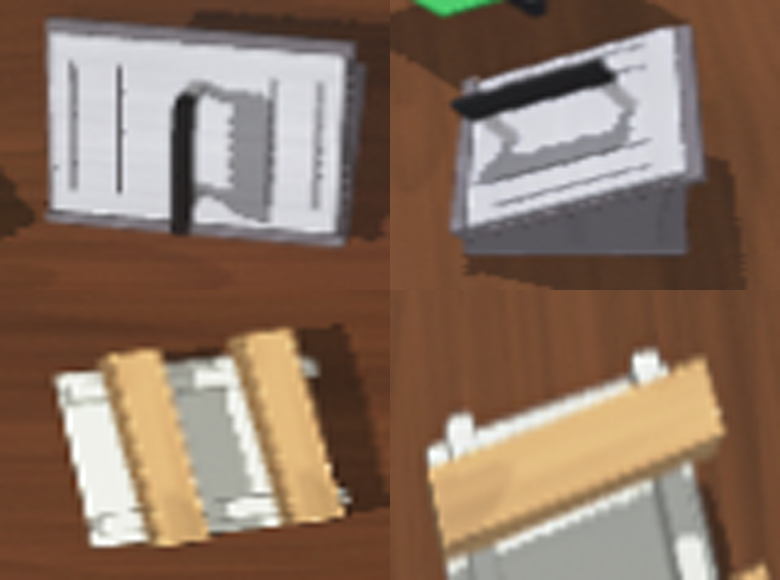

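The crops show the bar ends in the top view at about (183,181.5) for the high end and (182,211.5) for the low end. In the side view they are at about (254.5,144) and (226.7,153). The sticks lie clean across the rails.

Run:
```python
from h import *
T=read_camera("top");S=read_camera("side")
for a,b in(((182,196.5),(240.2,149.6)),((183,182),(253.5,146)),((182,211.),(227,154))):print(tri(T,a,S,b))
# tray long edges (horizontal lines): yaw from top picture
print(onplane(T,[(155.5,165.5),(217,169.5)],.115)[:,:2],onplane(T,[(155.5,208),(215.5,213)],.045)[:,:2])
s=robot.read_state();print(s["tool_pos"])
import scipy.spatial.transform as t;print(t.Rotation.from_rotvec(s["orientation"]).as_matrix().round(3))
# gripping from above, rest: TCP targets rel. to now
for n,p in(("A",(532.5,-305)),("B",(545,-373))):print(n,np.array(p)-s["tool_pos"][:2]*1000)
```

```text
(array([0.50461454, 0.33542219, 0.10572918]), np.float64(0.0002552047434615191))
(array([0.54706897, 0.33001462, 0.12224614]), np.float64(0.0010052260806761887))
(array([0.46130467, 0.33805267, 0.08802941]), np.float64(0.0014979788224392457))
[[0.60009189 0.4168156 ]
 [0.58570622 0.22680958]] [[0.47204036 0.43049257]
 [0.45483559 0.23723832]]
[0.22343298 0.55665459 0.21826563]
[[-0.928  0.373 -0.   ]
 [ 0.373  0.928 -0.001]
 [ 0.    -0.001 -1.   ]]
A [ 309.06701706 -861.65459248]
B [ 321.56701706 -929.65459248]
```

```bash
R="280,-257,20,-70,55"; python3 -m inch '[280,-257,20,-70,55,280,-257,20,-70,55,280,-257,20,-70,55,280,-257,20,-70,55,280,-257,20,-70,55,280,-257,20,-70,55,280,-257,20,-70,55,280,-257,20,-70,55,280,-257,20,-70,55,280,-257,20,-70,55]' 20
python3 -m inch '[20,-390,0,-70,55,20,-390,0,-70,55,20,-390,0,-70,55,20,-390,0,-70,55,20,-390,0,-70,55,20,-390,0,-70,55,20,-390,0,-70,55,20,-390,0,-70,55,20,-390,0,-70,55,20,-390,0,-70,55]'
```

```text
t: 1.13
tool_pos: [0.5079, 0.2948, 0.2389]
orientation: [2.268, 2.17, 0.001]
force: [-0.5, 0.1, 0.8]
opening: 0.0515
gripper_force: 0.0
t: 1.97
tool_pos: [0.5232, -0.0951, 0.2387]
orientation: [3.103, 0.479, -0.0]
force: [0.3, -0.1, -0.7]
opening: 0.0513
gripper_force: 0.0
```

```bash
python3 -m inch '[9,-210,-50,-7,55,9,-210,-50,-7,55,9,-210,-130,-7,55,9,-210,-130,-7,55,9,-210,-130,-7,55,9,-210,-130,-7,55,9,-210,-130,-7,55,9,-210,-130,-7,55,9,-210,-130,-7,55,9,-210,-130,-7,55]'
python3 - <<'E'
from h import *
T=read_camera("top");S=read_camera("side")
g=lambda i:cv2.resize(i,(400,400),interpolation=cv2.INTER_CUBIC)
cv2.imwrite("pics/d1.png",np.hstack([g(T["image"][140:220,350:430]),g(S["image"][264:384,220:340])]))
E
```

```text
t: 2.8
tool_pos: [0.5336, -0.2997, 0.1104]
orientation: [3.125, 0.306, 0.003]
force: [0.4, 0.6, 0.2]
opening: 0.051
gripper_force: 0.0
```

View pics/d1.png

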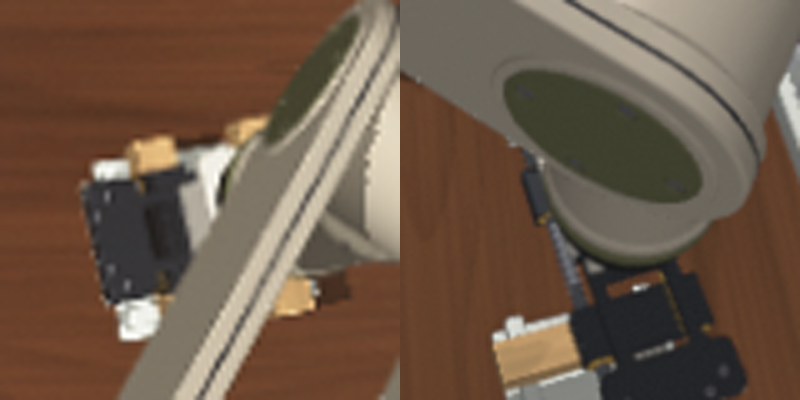

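The picture shows the gripper over the near stick, square to it, with both stick ends visible at crop positions (155,150) and (165,280). I go down and grip.

```bash
python3 -m inch '[0,0,-25,0,55,0,0,-45,0,55,0,0,-60,0,55,0,0,-70,0,55,0,0,-70,0,55]'; python3 -m inch '[0,0,0,0,0,0,0,0,0,0,0,0,0,0,0,0,0,0,0,0,0,0,0,0,0,0,0,0,0,0]' 20
```

```text
t: 3.32
tool_pos: [0.5317, -0.2987, 0.0371]
orientation: [-3.125, -0.306, 0.003]
force: [0.2, 0.2, -0.2]
opening: 0.0509
gripper_force: 0.0
t: 3.82
tool_pos: [0.5334, -0.3009, 0.04]
orientation: [3.125, 0.304, 0.003]
force: [-0.9, -0.1, 6.9]
opening: 0.0261
gripper_force: 20.0
```

```bash
python3 -m inch '[0,0,15,0,0,0,0,45,0,0,0,0,90,0,0,-39,378,90,-22.8,0,-39,378,90,-22.8,0,-39,378,90,-22.8,0,-39,378,90,-22.8,0,-39,378,90,-22.8,0,-39,378,90,-22.8,0,-39,378,90,-22.8,0]'; python3 -c "from plant import robot;print(robot.read_state()['q'].round(2))"
```

```text
t: 4.65
tool_pos: [0.5019, -0.0096, 0.1278]
orientation: [-3.125, 0.32, 0.0]
force: [0.1, -0.2, -0.1]
opening: 0.0263
gripper_force: 20.0
[-0.12 -0.07  1.86  0.    1.35  1.65]
```

```bash
python3 -m inch '[-7,80,-40,0,0,-7,80,-40,0,0,-7,80,-40,0,0,-7,80,-40,0,0,-7,80,-40,0,0,-7,80,-40,0,0]'
python3 - <<'E'
from h import *
T=read_camera("top");S=read_camera("side")
g=lambda i:cv2.resize(i,(400,400),interpolation=cv2.INTER_CUBIC)
cv2.imwrite("pics/d2.png",np.hstack([g(T["image"][150:250,235:335]),g(S["image"][180:300,190:310])]))
E
```

```text
t: 5.15
tool_pos: [0.4965, 0.0673, 0.0887]
orientation: [3.125, -0.321, 0.002]
force: [0.1, -0.1, -0.7]
opening: 0.0259
gripper_force: 20.0
```

View pics/d2.png

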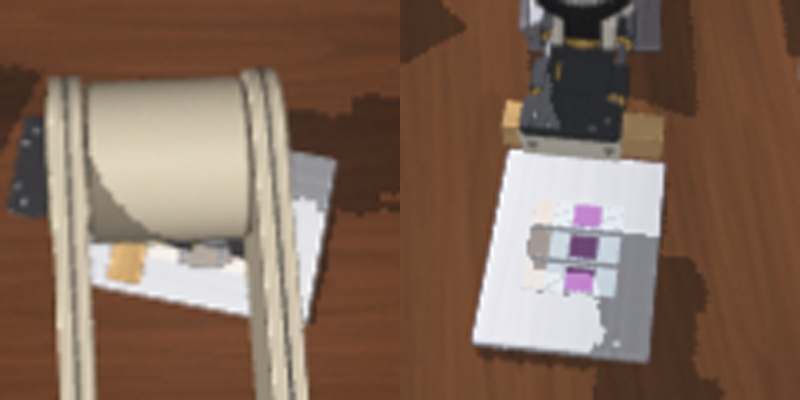

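The stick is held level and along the strip (side crop, ends at 503 and 663). It needs to go about 10 mm further towards +y, then down.

```bash
python3 -m inch '[-2,10,-20,0,0,-2,10,-40,0,0,-2,10,-55,0,0,-2,10,-63,0,0,-2,10,-66,0,0,-2,10,-66,0,0]'; python3 -m inch '[0,0,-1,0,0,0,0,-2,0,0,0,0,-2,0,0]'
```

```text
t: 5.75
tool_pos: [0.4937, 0.0778, 0.0217]
orientation: [3.125, -0.321, -0.001]
force: [0.2, 0.6, -0.4]
opening: 0.0257
gripper_force: 20.0
t: 6.0
tool_pos: [0.4946, 0.0785, 0.0207]
orientation: [-3.125, 0.32, -0.003]
force: [0.5, 0.7, -1.5]
opening: 0.026
gripper_force: 20.0
```

```bash
python3 -m inch '[0,0,-1,0,0,0,0,-1,0,0]';python3 -m inch '[0,0,-1,0,0,0,0,-1,0,0]'
```

```text
t: 6.17
tool_pos: [0.4946, 0.0786, 0.02]
orientation: [-3.125, 0.319, -0.002]
force: [-1.3, 0.2, 4.2]
opening: 0.0257
gripper_force: 20.0
t: 6.33
tool_pos: [0.4946, 0.0786, 0.0199]
orientation: [-3.125, 0.319, -0.002]
force: [-7.8, -1.2, 15.8]
opening: 0.0255
gripper_force: 20.0
```

Contact is made. I release with a small opening and go straight up.

```bash
python3 -m inch '[0,0,1,0,0,0,0,1,0,38,0,0,1,0,38,0,0,1,0,38]'; python3 -m inch '[0,0,10,0,40,0,0,40,0,45,0,0,80,0,55,0,0,110,0,55,-22,-280,160,0,55,-22,-280,160,0,55,-22,-280,160,0,55,-22,-280,160,0,55,-22,-280,160,0,55,-22,-280,160,0,55]'
python3 - <<'E'
from h import *
for n,b,bs in(("top",(255,150,330,240),(360,155,430,215)),("side",(195,210,290,300),(230,310,340,384))):
    c=read_camera(n);hsv=cv2.cvtColor(c["image"],cv2.COLOR_BGR2HSV)
    cv2.imwrite(f"pics/e1{n}.png",c["image"])
    w=cv2.inRange(hsv,(8,80,110),(25,255,255))
    b=(235,)+b[1:] if n=="top" else b
    for k in blobs(w,b):print(n,"placed",rect(c,k,.038))
    for k in blobs(w,bs):print(n,"rest",rect(c,k,.058))
E
```

```text
t: 6.67
tool_pos: [0.4938, 0.0786, 0.0189]
orientation: [-3.125, 0.319, -0.0]
force: [0.7, -0.4, -0.5]
opening: 0.0349
gripper_force: 0.0
t: 7.5
tool_pos: [0.474, -0.1687, 0.174]
orientation: [3.125, -0.319, 0.001]
force: [1.5, 0.7, 0.5]
opening: 0.0513
gripper_force: 0.0
top placed [ 426.1 -103.7   45.5   32.1   89.2]
top placed [461.3  24.1 301.6 183.   89.3]
top placed [535.8 133.   79.6  50.7  83.8]
top rest [ 581.8 -364.4   60.6   35.5   10.7]
side placed [377.3  11.3 286.9  41.7 -87.8]
side rest [ 434.9 -277.   114.3    9.5   88.5]
side rest [ 461.7 -277.2  118.5   13.4   79.8]
side rest [ 535.3 -233.4  107.    19.9  -89.2]
```

```bash
python3 -m inch '[70,-190,-20,22,55,70,-190,-20,22,55,70,-190,-20,22,55,70,-190,-20,22,55,70,-190,-20,22,55,70,-190,-60,22,55,70,-190,-60,22,55,70,-190,-60,22,55,70,-190,-60,22,55]'
python3 - <<'E'
from h import *
out=[]
for n,b in(("top",(250,170,330,240)),("side",(205,215,280,290))):
    c=read_camera(n);hsv=cv2.cvtColor(c["image"],cv2.COLOR_BGR2HSV)
    w=cv2.inRange(hsv,(12,80,150),(25,190,255))
    for k in blobs(w,b):print(n,"placed",rect(c,k,.038))
    i=c["image"][140:240,230:430] if n=="top" else c["image"][200:384,190:340]
    out.append(cv2.resize(i,(390,400),interpolation=cv2.INTER_CUBIC))
cv2.imwrite("pics/e2.png",np.hstack(out))
E
```

```text
t: 8.35
tool_pos: [0.5446, -0.3556, 0.1135]
orientation: [-3.128, -0.284, 0.001]
force: [0.2, -0.4, 0.3]
opening: 0.0509
gripper_force: 0.0
top placed [490.6  78.2 131.7  23.3 -11.9]
side placed [465.1  85.1  72.6  25.2 -12.3]
```

View pics/e2.png

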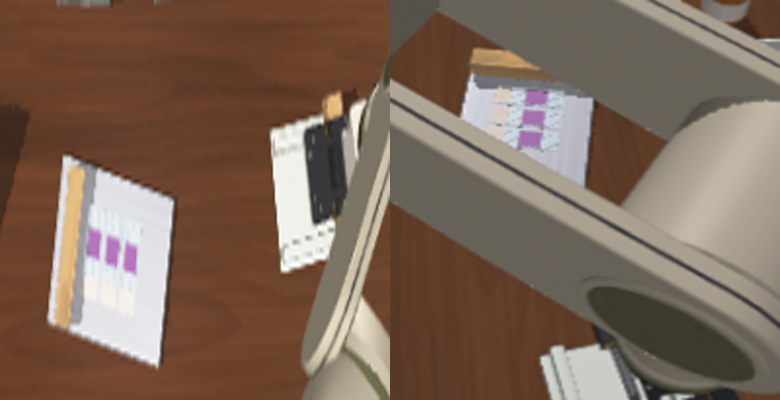

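The first stick lies on the +y strip, along it: about 71 mm from the middle, 4 mm off in x and aligned. Next is the second stick.

```bash
python3 -m inch '[0,-17,-10,0,55,0,-17,-35,0,55,0,-17,-60,0,55,0,-17,-74,0,55,0,-17,-74,0,55]'; python3 -m inch '[0,0,0,0,0,0,0,0,0,0,0,0,0,0,0,0,0,0,0,0,0,0,0,0,0,0,0,0,0,0]' 20;  python3 -m inch '[0,0,20,0,0,0,0,55,0,0,0,0,90,0,0,-30,200,90,-10,0,-30,200,90,-10,0,-30,200,90,-10,0,-30,200,90,-10,0,-30,200,90,-10,0,-30,200,90,-10,0]'
```

```text
t: 8.87
tool_pos: [0.5429, -0.3718, 0.036]
orientation: [-3.125, -0.283, 0.005]
force: [-0.5, 0.7, 0.0]
opening: 0.0514
gripper_force: 0.0
t: 9.37
tool_pos: [0.5454, -0.3745, 0.0405]
orientation: [3.127, 0.283, 0.003]
force: [-0.4, 0.9, 5.4]
opening: 0.0257
gripper_force: 20.0
t: 10.12
tool_pos: [0.5134, -0.168, 0.1284]
orientation: [-3.139, -0.015, 0.002]
force: [-1.1, -0.8, -0.7]
opening: 0.026
gripper_force: 20.0
```

```bash
python3 -m inch '[-44,106,0,-12,0,-44,106,0,-12,0,-44,106,0,-12,0,-44,106,-38,-12,0,-44,106,-38,-12,0,-44,106,-38,-12,0,-44,106,-38,-12,0]'
```

```text
t: 10.7
tool_pos: [0.4708, -0.0685, 0.0915]
orientation: [3.125, -0.32, -0.0]
force: [0.2, -0.4, -0.4]
opening: 0.026
gripper_force: 20.0
```

```bash
python3 -m inch '[0,0,-20,0,0,0,0,-40,0,0,0,0,-40,0,0,0,0,-40,0,0]'
```

```text
t: 11.03
tool_pos: [0.4704, -0.0685, 0.0511]
orientation: [-3.125, 0.321, 0.002]
force: [0.6, -0.0, 0.0]
opening: 0.026
gripper_force: 20.0
```

```bash
python3 -m inch '[-1,6,-10,0,0,-1,6,-22,0,0,-1,6,-28,0,0,-1,6,-30,0,0,-1,6,-31,0,0,-1,6,-31,0,0]';python3 -m inch '[0,0,-1,0,0,0,0,-1,0,0]'
```

```text
t: 11.53
tool_pos: [0.47, -0.0619, 0.0205]
orientation: [3.125, -0.32, 0.001]
force: [-0.1, 0.5, 0.1]
opening: 0.0257
gripper_force: 20.0
t: 11.7
tool_pos: [0.4703, -0.062, 0.0204]
orientation: [3.125, -0.319, 0.002]
force: [-6.2, 1.0, 11.7]
opening: 0.0259
gripper_force: 20.0
```

```bash
python3 -m inch '[0,0,0.5,0,0,0,0,0.5,0,38,0,0,0.5,0,38,0,0,0.5,0,38]'; python3 -m inch '[0,0,10,0,40,0,0,40,0,45,0,0,80,0,55,0,0,120,0,55,0,0,160,0,55,0,0,200,0,55,20,200,230,7,55,20,200,230,7,55,20,200,230,7,55,20,200,230,7,55]'; python3 -m inch '[16,270,0,0,50,16,270,0,0,50,16,270,0,0,50,16,270,0,0,50,16,270,0,0,50,16,270,0,0,50,16,270,0,0,50,16,270,0,0,50]'
python3 - <<'E'
from h import *
for n,b in(("top",(250,170,330,240)),("side",(205,215,280,295))):
    c=read_camera(n);hsv=cv2.cvtColor(c["image"],cv2.COLOR_BGR2HSV)
    w=cv2.inRange(hsv,(12,80,150),(25,190,255))
    for k in blobs(w,b):print(n,"placed",rect(c,k,.038))
E
```

```text
t: 12.03
tool_pos: [0.4697, -0.0619, 0.0193]
orientation: [3.125, -0.32, 0.001]
force: [-0.6, 0.1, -0.4]
opening: 0.0347
gripper_force: 0.0
t: 12.87
tool_pos: [0.4859, 0.1037, 0.2454]
orientation: [-3.139, 0.13, -0.003]
force: [0.8, -1.8, 0.5]
opening: 0.0511
gripper_force: 0.0
t: 13.53
tool_pos: [0.5007, 0.3765, 0.2437]
orientation: [-3.138, 0.121, 0.001]
force: [0.4, -0.2, 0.5]
opening: 0.0466
gripper_force: 0.0
top placed [469.8 -62.2 126.3  25.8 -11.5]
top placed [490.3  78.3 131.1  23.3 -11.9]
side placed [471.  -63.5 127.4  26.4 -11.7]
side placed [490.5  78.3 128.3  29.6 -12.4]
```

Both sticks are well placed: −71.5 mm and +71 mm in y, within 5 mm in x, aligned. Next I move over the bar.

```bash
python3 -m inch '[4,-41,-30,0,50,4,-41,-60,0,50,4,-41,-80,0,50,4,-41,-80,0,50,4,-41,-80,0,50]'
python3 - <<'E'
from h import *
T=read_camera("top");S=read_camera("side")
g=lambda i:cv2.resize(i,(400,400),interpolation=cv2.INTER_CUBIC)
cv2.imwrite("pics/f1.png",np.hstack([g(T["image"][140:240,137:237]),g(S["image"][100:210,190:300])]))
E
```

```text
t: 14.05
tool_pos: [0.5053, 0.3294, 0.1633]
orientation: [3.137, -0.131, -0.003]
force: [0.1, 0.5, 1.2]
opening: 0.0461
gripper_force: 0.0
```

View pics/f1.png

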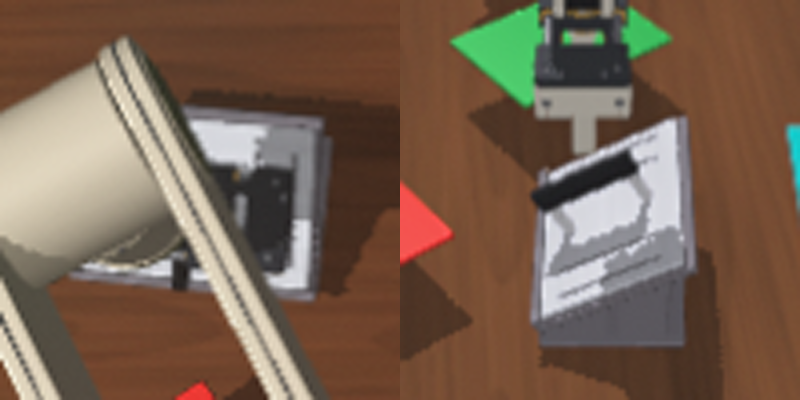

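The finger is in line with the middle of the bar (side crop, x≈583). I correct y by +6 mm, go down and grip.

```bash
python3 -m inch '[-1,6,-25,0,50,-1,6,-50,0,50,-1,6,-70,0,50,-1,6,-79,0,50,-1,6,-79,0,50]'; python3 -m inch '[0,0,0,0,0,0,0,0,0,0,0,0,0,0,0,0,0,0,0,0,0,0,0,0,0,0,0,0,0,0]' 15
```

```text
t: 14.57
tool_pos: [0.5043, 0.337, 0.084]
orientation: [3.138, -0.128, -0.002]
force: [0.0, -1.0, -0.2]
opening: 0.0463
gripper_force: 0.0
t: 15.07
tool_pos: [0.5053, 0.337, 0.0856]
orientation: [3.139, -0.128, 0.001]
force: [-2.0, 1.4, 4.6]
opening: 0.0119
gripper_force: 15.0
```

Gripped: the opening of 11.9 mm matches the bar. I lift slowly.

```bash
python3 -m inch '[0,0,5,0,0,0,0,10,0,0,0,0,15,0,0,0,0,20,0,0,0,0,26,0,0,0,0,32,0,0,0,0,40,0,0,0,0,48,0,0,0,0,56,0,0,0,0,64,0,0]' 15;  python3 -m inch '[0,0,10,0,0,0,0,20,0,0,0,0,30,0,0,0,0,40,0,0,0,0,40,0,0]'
python3 - <<'E'
from h import *
T=read_camera("top");S=read_camera("side")
cv2.imwrite("pics/g1.png",np.hstack([cv2.resize(T["image"][120:250,120:270],(390,400)),cv2.resize(S["image"][50:210,160:310],(390,400))]))
E
```

```text
t: 15.9
tool_pos: [0.505, 0.3373, 0.1499]
orientation: [-3.139, 0.128, -0.001]
force: [-0.2, -0.0, -4.8]
opening: 0.0116
gripper_force: 15.0
t: 16.32
tool_pos: [0.5062, 0.3379, 0.1922]
orientation: [-3.137, 0.128, -0.006]
force: [0.5, 0.3, -2.7]
opening: 0.0122
gripper_force: 15.0
```

View pics/g1.png

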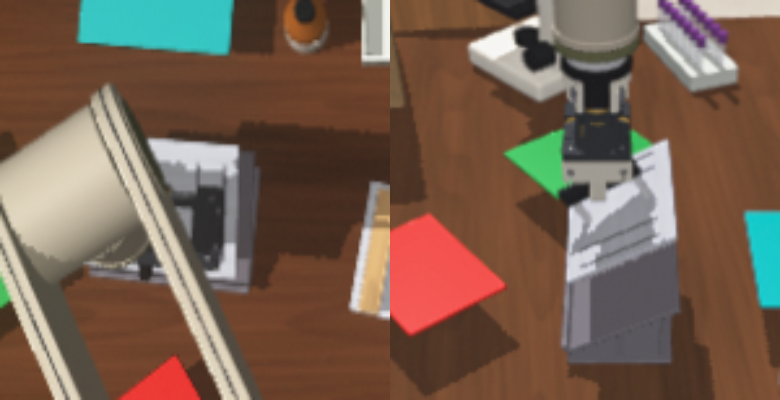

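The tray is lifted but still tipped about 30° in the fingers (side crop, its low edge at the left, pixel 565–675). I will level it by lowering its low edge on the stand's fixed upper ridge at z≈0.101, while moving outward so that it turns in the pads.

```bash
python3 -m inch '[25,-2,0,0,0,50,-4,0,0,0,75,-6,0,0,0,100,-8,0,0,0,114,-9,-8,0,0,114,-9,-16,0,0,114,-9,-22,0,0,114,-9,-22,0,0]';python3 -m inch '[1,0,-3,0,0,3,0,-6,0,0,6,0,-9,0,0,9,-1,-12,0,0,9,-1,-12,0,0]'
```

```text
t: 17.08
tool_pos: [0.6168, 0.3276, 0.1632]
orientation: [3.137, -0.128, -0.008]
force: [-1.0, -1.1, -5.2]
opening: 0.0118
gripper_force: 15.0
t: 17.5
tool_pos: [0.6281, 0.3269, 0.1542]
orientation: [3.139, -0.128, -0.0]
force: [0.5, 0.2, -3.6]
opening: 0.0118
gripper_force: 15.0
```

```bash
python3 -m inch '[3,0,-3,0,0,6,0,-6,0,0,9,-1,-9,0,0,9,-1,-9,0,0]'
python3 - <<'E'
from h import *
T=read_camera("top");S=read_camera("side")
cv2.imwrite("pics/g2.png",np.hstack([cv2.resize(T["image"][100:230,120:270],(390,400)),cv2.resize(S["image"][50:210,160:310],(390,400))]))
E
```

```text
t: 17.83
tool_pos: [0.6374, 0.3259, 0.1452]
orientation: [3.139, -0.129, -0.0]
force: [-0.5, -0.1, -3.0]
opening: 0.0118
gripper_force: 15.0
```

View pics/g2.png

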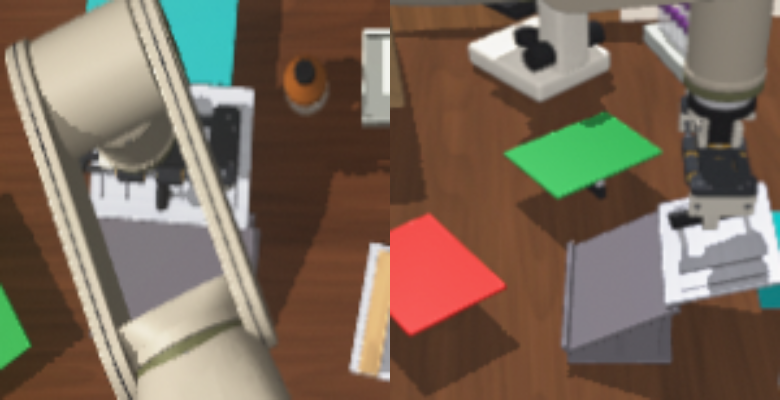

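The tray is turning: its low edge rests on the ridge (side crop about (665,300)) and the tilt is visibly smaller. I continue towards TCP z≈0.132.

```bash
python3 -m inch '[3,0,-3,0,0,5,0,-6,0,0,7,-1,-9,0,0,8,-1,-12,0,0,9,-1,-13,0,0,9,-1,-13,0,0]'
python3 - <<'E'
from h import *
T=read_camera("top");S=read_camera("side")
cv2.imwrite("pics/g3.png",np.hstack([cv2.resize(T["image"][100:230,120:270],(390,400)),cv2.resize(S["image"][90:200,240:350],(400,400),interpolation=cv2.INTER_CUBIC)]))
E
```

```text
t: 18.43
tool_pos: [0.6465, 0.3251, 0.133]
orientation: [-3.139, 0.129, -0.001]
force: [1.6, -0.1, -0.7]
opening: 0.0119
gripper_force: 15.0
```

View pics/g3.png

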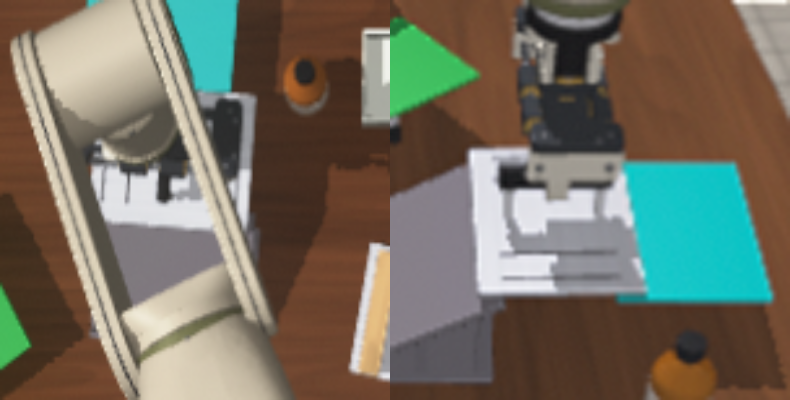

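The tray is now practically level: in the side crop the near edge runs (482,293) to (648,295). I firm the grip, lift and carry it over the plate.

```bash
python3 -m inch '[0,0,0,0,0,0,0,5,0,0,0,0,15,0,0,0,0,30,0,0,0,0,45,0,0,0,0,60,0,0,0,0,70,0,0,-10,-10,75,0,0,-25,-25,75,0,0,-40,-45,75,0,0]' 25;python3 -m inch '[-15,-25,0,-1,0,-30,-50,0,-2,0,-45,-75,0,-3,0,-60,-100,0,-4,0,-75,-125,0,-5,0,-90,-150,0,-6,0,-105,-178,0,-7,0,-118,-205,0,-7,0,-124,-225,0,-7,0,-126,-240,0,-7,0]'
```

```text
t: 19.37
tool_pos: [0.6056, 0.281, 0.2093]
orientation: [-3.138, 0.126, -0.002]
force: [-0.1, -0.5, -3.8]
opening: 0.0118
gripper_force: 25.0
t: 20.2
tool_pos: [0.4789, 0.0386, 0.209]
orientation: [3.125, -0.321, 0.002]
force: [-0.8, -0.7, -3.6]
opening: 0.0119
gripper_force: 25.0
```

```bash
python3 -m inch '[1,-15,-10,0,0,1,-28,-25,0,0,1,-30,-50,0,0,1,-30,-75,0,0,1,-30,-95,0,0,1,-30,-100,0,0,1,-30,-100,0,0]'
python3 - <<'E'
from h import *
T=read_camera("top");S=read_camera("side")
cv2.imwrite("pics/g4.png",np.hstack([cv2.resize(T["image"][140:260,230:350],(400,400),interpolation=cv2.INTER_CUBIC),cv2.resize(S["image"][180:300,190:310],(400,400),interpolation=cv2.INTER_CUBIC)]))
E
```

```text
t: 20.78
tool_pos: [0.4796, 0.0103, 0.1068]
orientation: [3.125, -0.32, -0.005]
force: [-0.1, -0.8, -4.1]
opening: 0.0119
gripper_force: 25.0
```

View pics/g4.png

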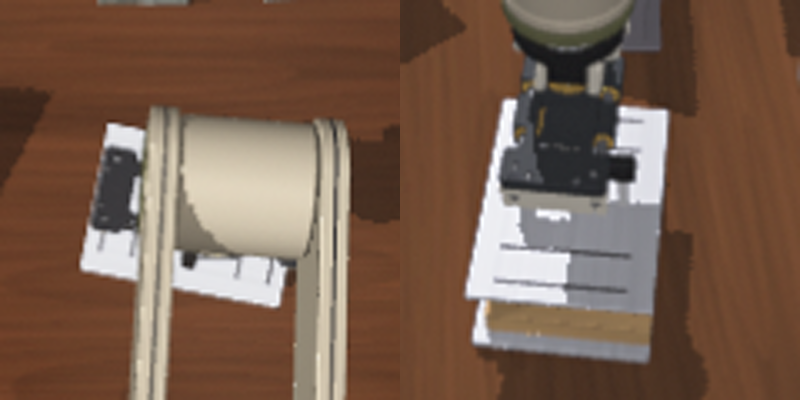

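The tray hangs over the plate, square to it. In the side crop the near edge runs (467,297) to (655,311), with the −y stick below it. I check its position in numbers; that was my eleventh picture, one over the limit, so I view no more.

Run:
```python
from h import *
T=read_camera("top");S=read_camera("side")
R=np.array([[.98,-.201],[.201,.98]]) # world->plate
side=[(210.1,269.1),(266.5,273.3)]; top=[(230+81*.3,140+270*.3),(230+278*.3,140+306*.3),(230+108*.3,140+123*.3)]
for z in(.076,.082):
  for c,p in((S,side),(T,top)):
    P=onplane(c,p,z)[:,:2]*1000-[480.2,8.];print(z,np.round(P@R.T,1).tolist())
print(tri(T,top[1],S,side[0]))
```

```text
0.076 [[-67.5, -91.5], [72.9, -88.1]]
0.076 [[-72.4, 93.4], [-70.3, -94.3], [68.0, 95.0]]
0.082 [[-66.5, -94.8], [72.9, -91.4]]
0.082 [[-72.4, 93.4], [-70.4, -93.4], [67.4, 95.0]]
(array([ 0.39414869, -0.06969106,  0.07869427]), np.float64(0.0033790049238026265))
```

Centred within about 3 mm and square. I lower it by force.

```bash
python3 -m inch '[0,-2,-10,0,0,0,-2,-20,0,0,0,-2,-28,0,0,0,-2,-32,0,0,0,-2,-34,0,0,0,-2,-34,0,0]'; python3 -m inch '[0,0,-1,0,0,0,0,-2,0,0,0,0,-2,0,0]'; python3 -m inch '[0,0,-1,0,0,0,0,-1,0,0]'
```

```text
t: 21.48
tool_pos: [0.4802, 0.0083, 0.0727]
orientation: [3.125, -0.32, -0.003]
force: [0.0, -0.2, -4.6]
opening: 0.0119
gripper_force: 25.0
t: 21.73
tool_pos: [0.4811, 0.0082, 0.0719]
orientation: [-3.125, 0.32, -0.001]
force: [0.4, -0.1, -4.4]
opening: 0.0119
gripper_force: 25.0
t: 21.9
tool_pos: [0.481, 0.0082, 0.0708]
orientation: [-3.125, 0.32, -0.0]
force: [0.1, -0.6, -4.0]
opening: 0.0117
gripper_force: 25.0
```

```bash
python3 -m inch '[0,0,-1,0,0,0,0,-1,0,0]'; python3 -m inch '[0,0,-1,0,0,0,0,-1,0,0]' 12
```

```text
t: 22.07
tool_pos: [0.4813, 0.0081, 0.0702]
orientation: [3.125, -0.32, 0.001]
force: [0.4, -0.4, -1.0]
opening: 0.0121
gripper_force: 25.0
t: 22.23
tool_pos: [0.4816, 0.0081, 0.0693]
orientation: [3.125, -0.32, 0.003]
force: [2.3, -0.9, -1.1]
opening: 0.0116
gripper_force: 12.0
```

```bash
python3 -m inch '[0,0,-1,0,0,0,0,-1,0,0]' 6; python3 -m inch '[0,0,-1,0,0,0,0,-1,0,0]' 4
```

```text
t: 22.4
tool_pos: [0.4817, 0.0081, 0.0686]
orientation: [3.125, -0.32, 0.003]
force: [-0.6, -0.7, 4.8]
opening: 0.0119
gripper_force: 6.0
t: 22.57
tool_pos: [0.4818, 0.0081, 0.0677]
orientation: [3.125, -0.319, 0.003]
force: [0.9, -0.8, 4.3]
opening: 0.012
gripper_force: 4.0
```

Seated: the tray slides in the weak grip at 4 N. I open, go straight up and back away to look.

```bash
python3 -m inch '[0,0,0,0,30,0,0,0,0,40,0,0,0,0,45,0,0,0,0,45]'; python3 -m inch '[0,0,10,0,45,0,0,30,0,45,0,0,60,0,45,0,0,95,0,45,0,0,135,0,45,0,0,170,0,45,0,-200,170,0,45,0,-200,170,0,45,0,-200,170,0,45,0,-200,170,0,45]'; python3 -m inch '[0,-200,0,0,45,0,-200,0,0,45,0,-200,0,0,45,0,-200,0,0,45,0,-200,0,0,45,0,-200,0,0,45,0,-200,0,0,45,0,-200,0,0,45]'
python3 - <<'E'
from h import *
for n,bp,z in(("top",(245,165,335,245),.044),("side",(195,205,285,300),.044)):
    c=read_camera(n);hsv=cv2.cvtColor(c["image"],cv2.COLOR_BGR2HSV)
    w=((hsv[...,1]<60)&(hsv[...,2]>100)).astype(np.uint8)*255
    for k in blobs(cv2.morphologyEx(w,cv2.MORPH_CLOSE,np.ones((9,9))),bp,500):print(n,"tray",rect(c,k,z))
    m=cv2.inRange(hsv,(12,70,60),(25,200,255))
    for k in blobs(m,bp,20):print(n,"wood",rect(c,k,.038),cv2.boundingRect(k))
    m=cv2.inRange(hsv,(0,0,0),(180,255,55))
    for k in blobs(m,(bp[0]+15,bp[1]+10,bp[2]-15,bp[3]-20),15):print(n,"bar",rect(c,k,.1 if n=="top" else .09))
print(robot.read_state()["t"])
E
```

```text
t: 22.9
tool_pos: [0.4805, 0.0083, 0.0665]
orientation: [-3.125, 0.32, 0.001]
force: [0.1, -0.0, 0.0]
opening: 0.0339
gripper_force: 0.0
t: 23.73
tool_pos: [0.4808, -0.16, 0.2381]
orientation: [3.125, -0.318, 0.002]
force: [0.1, 0.7, 0.6]
opening: 0.0421
gripper_force: 0.0
t: 24.4
tool_pos: [0.4808, -0.3582, 0.237]
orientation: [-3.125, 0.32, 0.0]
force: [0.0, 0.2, 0.4]
opening: 0.0416
gripper_force: 0.0
top tray [479.7   7.6 192.5 141.9  78.2]
top bar [479.    7.9  94.8   8.5 -11.7]
side tray [476.7   9.4 299.3 258.   84.3]
side wood [397.8 136.2 117.3  66.   47.9] (196, 205, 36, 28)
24.5
```

The tray is centred on the plate within 1 mm and square. Its size at z = 44 mm matches a level tray on the sticks, so I hand in.

```bash
python3 -c "
from plant import job;print(job.close_job())"
```

```text
the job is handed in; nothing more can be done
None
```

I handed the job in at about 24.5 s; the hand-in returned no verdict. One stick lies on each end strip (about 71 mm from the middle, within 5 mm in x, measured before the tray went on), and the top camera shows the tray centred within about 1 mm and square over them; I viewed 11 pictures, one over the limit of 10.

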